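# Check the spring latch of a solvent safe and set its status slide

### The arm

A 6-joint arm with a two-finger parallel gripper is mounted at the origin on the work surface. World frame = base frame: x ahead of the robot, y to its left, z up, the work surface at z = 0. Lengths are in m, angles in degrees, forces in N, time in s.
With the tool pointing down it reaches from about 0.4 to 0.825 m from the base axis. Payload 7 kg.
Tool frame: the origin (TCP) lies at the centre of the arm's flange, where the gripper is bolted on; the fingertips stand 178 mm ahead of it and the grasp point (between the pads) lies 159 mm ahead of it; x points along the fingers, y is the direction in which the jaws open and shut, and the axes are right-handed (so a half turn about x gives the same grasp; the last joint's range is limited). The gripper opens to 88 mm and grips with 3 to 60 N. Pads are 19 mm wide; open, the fingers measure 130 mm over their backs; the gripper's body (78 mm by 193 mm) begins 47 mm behind the grasp point.
Start: joints at [-59.582, 20.546, 0.682, 0, -70.136, -16.507], TCP at [0.162, -0.655, 0.405] pointing down, gripper open.
Joint ranges: [-176.03, 176.03], [-82.01, 121.73], [-58.28, 71.71], [-173.87, 95.51], [-174.79, -0.11], [-173.66, 173.66]. Speed limits (degrees/s): [136.94, 136.94, 172.46, 180, 180, 180].

### API

Orientations are given as [roll, pitch, yaw] about the fixed x, y, z axes, in that order (R = Rz(yaw) Ry(pitch) Rx(roll)).
In Python, from plant import ctrl gives the robot as it stands. The module is installed in compiled form; this text tells all that it offers.
- The arm moves only by the shell command python3 -m inch 'ROWS'. ROWS is JSON, one flat list of numbers, 7 for each row, row after row: the shift along the tool's x, y, z in m, then the turn, a rotation vector about the tool's x, y, z in degrees, then the finger opening in m, from 0 to 0.0876. In form: [dx, dy, dz, rx, ry, rz, hand, dx, dy, dz, rx, ry, rz, hand, ...]. A call has 1 to 20 rows; each row shifts and turns the pose as measured when the row begins, along the tool's axes as they then stand; what a row does not reach is not made up. A row lasts 1/8 s, in which the tool goes at most 62.5 mm and 10.7 degrees, less where a joint would pass 70% of its speed; a pose out of reach is approached as far as the arm can. A call with a gripper value outside its range is refused whole. The fingers move at their own pace and stop on an object; the grip force is fixed at half the most. Time passes only in rows, so rows that do not move let the fingers close. It gives the time, the measured TCP pose, the force and the opening at its end, in the units of the state.
- ctrl.get_obs(): the state, without advancing time (a new reading comes with each control period).
- ctrl.snapshot(name): name is "scene" or "side" or "wrist"; returns a dict with "color" (420x560x3 uint8, red, green, blue), "depth" (420x560 float32, m along the optical axis (not along the pixel's ray), 0 where there is no reading), "K" (3x3 intrinsics, pixels), "position" and "attitude" of the camera in the world; the wrist camera has in their place "hand_eye" (4x4, takes a point from camera to tool coordinates, whose origin is the TCP and whose axes are the tool frame's). Camera axes: x right, y up, looking along -z (the intrinsics and any distortion apply to the point x, -y, -z); pixel columns grow to the right and rows downward; lengths in m; the calibration is good to about 2 mm. The wrist camera is an equidistant fisheye: a pixel r from the principal point sees the ray r / f radians off the axis. A picture is of the moment at which its call begins: read the wrist's pose just before it.
- ctrl.close_job(): hands the job in, once; it reports no verdict.
The state is a dict: "clock": time; "joint_pos": joint angles; "qvel": joint speeds; "tau": joint torques, N m; "tool_pos": TCP position; "orientation": TCP orientation; "force": force on the tool from outside, world axes, zero at the start; "moment": the same for the moment, N m; "opening": finger opening in m.
Only numpy, scipy, OpenCV 4.12 (cv2) and the standard library are available. Lean on these libraries where they do the work, as an engineer would, in place of code of your own. Each camera call takes 0.05 s, during which the arm holds its last target.

### The job

Check the spring latch on the small solvent safe: push its plunger gently straight down until it clicks, but push no harder than about 12 N; if it has not clicked at 12 N, hold that push for half a second, then let it come back up. Then record the verdict on the status slide: all the way to the end with the tall round post if the latch clicked, all the way to the end with the low flat bar if it did not. Leave the vials, flask, beaker and dish where they stand.

Things in the scene. Friction and masses are not known exactly. Their poses are not given: they have to be found in the camera images.
- safe: Solvent safe, a fixed grey steel box 176 x 156 x 90 mm high with a bright steel lid; origin at the centre of its underside. On the lid, 40 mm towards -x, a dark latch housing 50 x 46 mm (top at 114 mm) carries the plunger; a keeper block of the same height stands 56 mm to its +y side. The bolt between them draws back as far as the stem goes down.
- cap: Push cap of the latch: round aluminium, 30 mm across, 10 mm thick; origin at the centre of its flat top face, z up, 148 mm above the table when unpressed. Pushed straight down. It rides on a spring of 1.8 N per mm (11 mm of travel) on the plunger stem, so at 12 N it gives about 7 mm even if the latch does not move.
- plunger (a joint): Stem travel under the cap's spring, m: 0 latched, 0.010 clicked. A latch in order yields from 3 to 4 N, resists most (6 to 9 N) at 3 mm, then snaps to 10 mm and stays; the push drops suddenly once the cap has gone down 7 to 10 mm in all. A bad latch needs 17 N or more: its stem stays near 0 under 12 N and the cap comes back up when let go. Which it is cannot be seen.
- status: Status slide base, a fixed white plastic block 64 x 220 x 34 mm high, long along its y axis; origin at the centre of its underside. On its top at y = +94 mm a round aluminium post 22 mm across and 22 mm tall (the 'latch in order' end), at y = -94 mm a low flat aluminium bar 50 x 16 x 10 mm (the 'out of order' end).
- slide_top (a point): Centre of the top of the status slide's grey grip block: 28 mm (base x) by 18 mm (base y) by 34 mm tall, its top 69 mm above the table; it has a thin 40 x 30 mm foot, 4 mm high.
- slide (a joint): Position of the grip in m along the base's +y: 0 = stopped at the flat-bar end (grip centre at y = -50 mm), 0.10 = stopped at the round-post end (y = +50 mm). Friction about 2.5 N; it stays where it is left; rigid end stops.
- vial_a: Bystander: amber vial, 28 mm across, 55 mm tall, standing on the safe's lid about 95 mm from the plunger; origin at the centre of its underside.
- vial_b: Bystander: amber vial, 28 mm across, 55 mm tall, on the table between the safe and the status slide, nearer the robot; origin under its centre.
- vial_c: Bystander: as vial_b, farther from the robot, white cap.
- flask: Bystander: conical glass flask, 76 mm across, 110 mm tall, at the back; origin under its centre.
- beaker: Bystander: glass beaker, 66 mm across, 80 mm tall, at the back; origin under its centre.
- dish: Bystander: white bowl, 90 mm across, 40 mm tall, at the back; origin under its centre.
There are look-alikes about, which are no part of the job. There is more than one size of the safe; the job needs the larger.

How it is judged:
By the outcome, as a careful person would: the job done as asked, in the order asked, and still so for the second after the job is handed in, with the robot touching nothing.
It also fails if it takes over 54 s, if anything falls off the work surface, if the arm or the gripper's body presses on something with over 40 N, if the wrist force passes 120 N, or if a joint passes its speed limit or range.

## Working session

There is one attempt and no reset: what is moved stays moved. The work goes in short steps, Python scripts to look and compute and a shell command to move; the robot and the scene stay as the last step left them, time stands still between calls to the robot, and variables do not carry over. Pictures are saved under pics/ and viewed, and the job is handed in when it is done.

```bash
mkdir -p pics; ls; python3 - <<'E'
from plant import ctrl
import cv2,numpy as np
print(ctrl.get_obs())
for n in ["scene","side"]:
    s=ctrl.snapshot(n)
    cv2.imwrite(f"pics/{n}0.png",s["color"][:,:,::-1])
    np.savez(f"{n}0.npz",**s)
    print(n,s["K"],s["position"],s["attitude"],s["depth"].min(),s["depth"].max(), s.keys())
E
```

```text
pics
{'clock': 0.0, 'joint_pos': array([-5.95812842e+01,  2.05914011e+01,  6.33625601e-01, -1.99212771e-02,
       -7.01346501e+01, -1.65065534e+01]), 'qvel': array([-0.04065996,  0.05674958,  0.1109065 , -0.03784635, -0.02142582,
       -0.03140661]), 'tau': array([ 1.03608563e-03, -5.82722104e+01,  2.93054903e+01,  6.99698836e+00,
        7.00484510e-03, -2.01254147e-04]), 'tool_pos': array([ 0.16224226, -0.65501443,  0.40372232]), 'orientation': array([ 95.05390628,  89.90569556, 108.95928408]), 'force': array([ 1.00128201,  0.57891745, -0.8809975 ]), 'moment': array([-0.01416619, -0.01090946, -0.03495189]), 'opening': 0.0874447168101531}
scene [[474.1041865    0.         279.21485509]
 [  0.         474.1041865  208.0906555 ]
 [  0.           0.           1.        ]] [1.48653356 0.18046901 0.75803827] [54.92536395 -0.59887681 98.50158029] 0.0 3.6023486 dict_keys(['color', 'depth', 'K', 'position', 'attitude'])
side [[479.39447586   0.         285.37878301]
 [  0.         479.39447586 209.3916843 ]
 [  0.           0.           1.        ]] [0.02495168 0.82219416 0.76802111] [  54.38021683   -0.17287978 -147.19999025] 0.0 3.8662279 dict_keys(['color', 'depth', 'K', 'position', 'attitude'])
```

View pics/scene0.png

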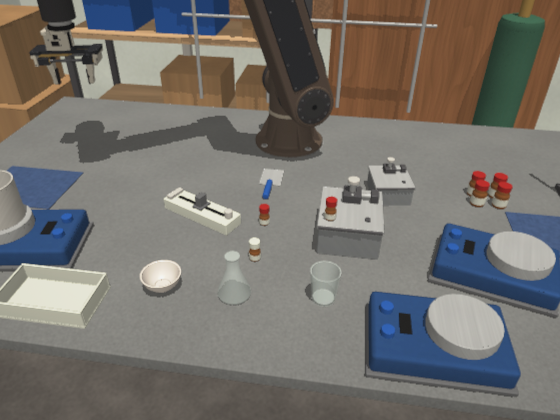

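View pics/side0.png

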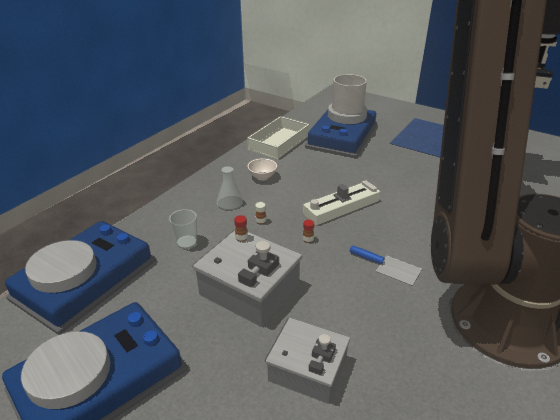

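The scene view shows two safes: the larger at (350,220) with its cap at (354,183), and a smaller look-alike at (390,183) with its cap at (391,162). In the side view the large cap is at (263,247) and the small one at (324,342). The status slide is at (201,209) in the scene view, with the grip at (201,200). I choose the larger safe and will now measure and take crops.

```bash
cat > h.py <<'E'
import numpy as np,cv2
from scipy.spatial.transform import Rotation as R
def load(n): return dict(np.load(n))
def cam(s): return R.from_euler('xyz',s["attitude"],degrees=True).as_matrix(),np.array(s["position"])
def ray(s,u,v):
    K=s["K"];Rm,p=cam(s)
    d=np.array([(u-K[0,2])/K[0,0],-(v-K[1,2])/K[1,1],-1.]);return p,Rm@d
def plane(s,u,v,z):
    p,d=ray(s,u,v);return p+d*(z-p[2])/d[2]
def proj(s,P):
    K=s["K"];Rm,p=cam(s);c=Rm.T@(np.array(P)-p)
    return K[0,2]-K[0,0]*c[0]/c[2],K[1,2]+K[1,1]*c[1]/c[2]
def cloud(s):
    K=s["K"];Rm,p=cam(s);h,w=s["depth"].shape
    u,v=np.meshgrid(np.arange(w),np.arange(h));d=s["depth"]
    c=np.stack([(u-K[0,2])/K[0,0]*d,-(v-K[1,2])/K[1,1]*d,-d],-1)
    P=c@Rm.T+p;P[d==0]=np.nan;return P
def tri(s1,uv1,s2,uv2):
    p1,d1=ray(s1,*uv1);p2,d2=ray(s2,*uv2)
    t=np.linalg.lstsq(np.c_[d1,-d2],p2-p1,rcond=None)[0]
    a,b=p1+d1*t[0],p2+d2*t[1];return (a+b)/2,np.linalg.norm(a-b)
E
python3 - <<'E'
from h import *
for n,(a,b,c,d) in {"scene":(300,140,420,260),"side":(180,220,320,320)}.items():
    s=load(n+"0.npz");im=s["color"][b:d,a:c,::-1]
    cv2.imwrite(f"pics/{n}_safe.png",cv2.resize(im,None,fx=5,fy=5,interpolation=cv2.INTER_CUBIC))
for n,(a,b,c,d) in {"scene":(155,180,255,240),"side":(295,175,395,230)}.items():
    s=load(n+"0.npz");im=s["color"][b:d,a:c,::-1]
    cv2.imwrite(f"pics/{n}_slide.png",cv2.resize(im,None,fx=8,fy=8,interpolation=cv2.INTER_CUBIC))
for n,px in {"scene":[(354,183),(391,162),(201,200),(228,212),(331,202),(264,208)],"side":[(263,247),(324,342),(343,190),(241,222)]}.items():
    s=load(n+"0.npz");P=cloud(s)
    for u,v in px: print(n,u,v,P[v,u].round(4))
E
```

```text
scene 354 183 [0.4857 0.2222 0.1443]
scene 391 162 [0.2728 0.3275 0.0939]
scene 201 200 [ 0.4959 -0.1679  0.0578]
scene 228 212 [ 0.5302 -0.0873  0.0526]
scene 331 202 [0.5757 0.1715 0.143 ]
scene 264 208 [ 4.939e-01 -4.000e-04  4.990e-02]
side 263 247 [0.4605 0.2257 0.1469]
side 324 342 [0.2584 0.3337 0.1031]
side 343 190 [ 0.4742 -0.163   0.0645]
side 241 222 [0.5519 0.1782 0.1419]
```

View pics/scene_safe.png

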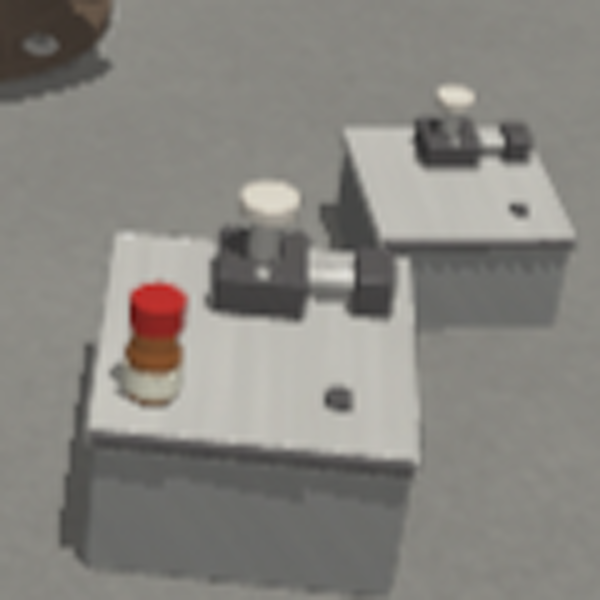

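View pics/side_safe.png

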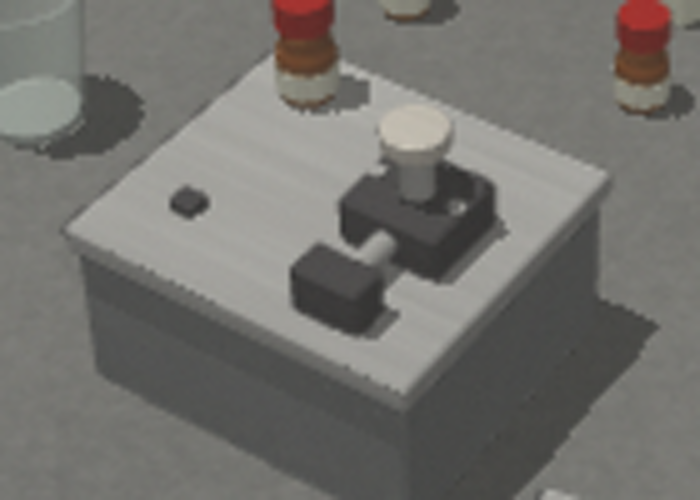

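View pics/scene_slide.png

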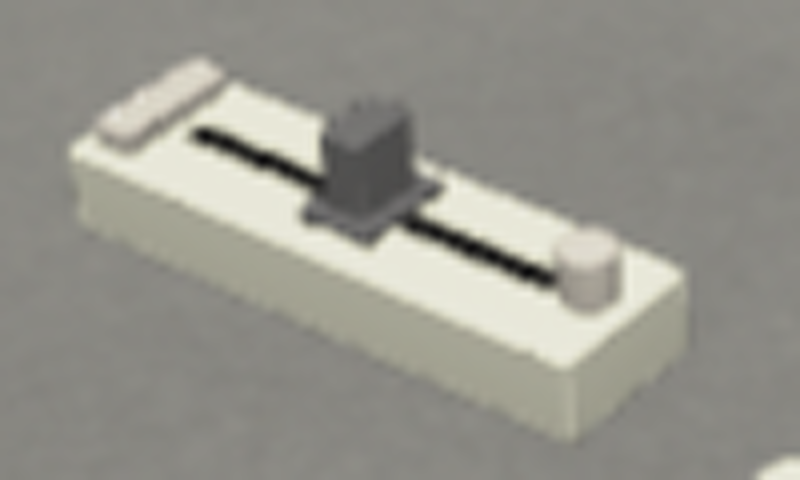

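View pics/side_slide.png

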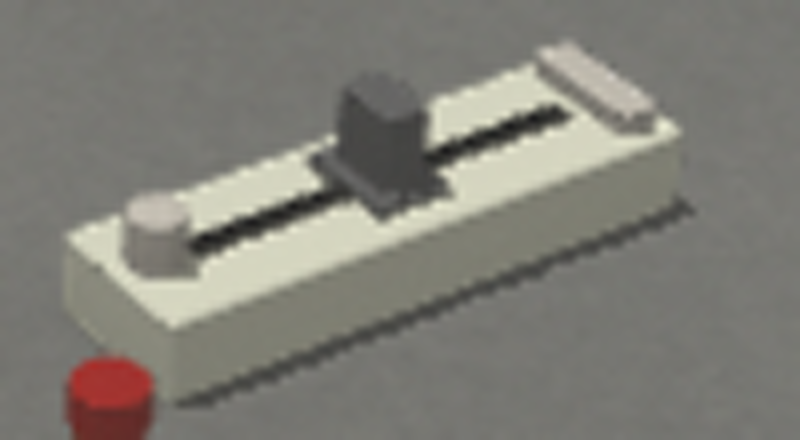

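```bash
python3 - <<'E'
from h import *
A=load("scene0.npz");B=load("side0.npz")
sc=lambda x,y,f,a,b:((x+.5)/f-.5+a,(y+.5)/f-.5+b)
def t(n,a,b,z=None):
    P,e=tri(A,a,B,b);print(n,"tri",P.round(4),"gap",round(e,4), end=' ')
    if z: print("planes",plane(A,*a,z).round(4)[:2],plane(B,*b,z).round(4)[:2])
t("cap",sc(270,196,5,300,140),sc(415,126,5,180,220),.148)
t("grip",sc(368,119,8,155,180),sc(380,97,8,295,175),.069)
t("post",sc(588,247,8,155,180),sc(157,213,8,295,175),.056)
t("bar",sc(160,103,8,155,180),sc(597,82,8,295,175),.044)
a=plane(A,*sc(72,155,8,155,180),.034);b=plane(A,*sc(570,368,8,155,180),.034);c=plane(A,*sc(686,275,8,155,180),.034)
print(a,b,c,np.linalg.norm(b-a),np.linalg.norm(c-b),np.degrees(np.arctan2(*(b-a)[[1,0]])))
a=plane(B,*sc(174,328,8,295,175),.034);b=plane(B,*sc(680,130,8,295,175),.034);c=plane(B,*sc(66,238,8,295,175),.034)
print(a,b,c,np.linalg.norm(b-a),np.linalg.norm(c-a),np.degrees(np.arctan2(*(a-b)[[1,0]])))
# safe lid corners
q=[plane(A,*sc(x,y,5,300,140),.09) for x,y in[(115,233),(410,250),(415,460),(90,432)]]
print(np.round(q,4),[np.linalg.norm(q[i]-q[(i+1)%4]).round(4) for i in range(4)], np.mean(q,0))
q=[plane(B,*sc(x,y,5,180,220),.09) for x,y in[(67,232),(272,55),(610,180),(405,400)]]
print(np.round(q,4),[np.linalg.norm(q[i]-q[(i+1)%4]).round(4) for i in range(4)], np.mean(q,0))
# depth-based cap and grip tops
for n,S in (("A",A),("B",B)):
    P=cloud(S)
    m=(np.hypot(P[...,0]-.465,P[...,1]-.225)<.045)&(P[...,2]>.130); print(n,"cap",m.sum(),P[m].mean(0),P[m].min(0),P[m].max(0))
    m=(np.hypot(P[...,0]-.475,P[...,1]+.165)<.045)&(P[...,2]>.055); print(n,"grip",m.sum(),P[m].mean(0),P[m].min(0),P[m].max(0))
E
```

```text
cap tri [0.4664 0.22   0.1451] gap 0.0019 planes [0.4723 0.2206] [0.4643 0.2216]
grip tri [ 0.4824 -0.1726  0.0665] gap 0.001 planes [ 0.4867 -0.1708] [ 0.4809 -0.1699]
post tri [ 0.5211 -0.0901  0.0518] gap 0.0021 planes [ 0.5281 -0.0875] [ 0.5183 -0.0863]
bar tri [ 0.4413 -0.2619  0.0378] gap 0.0032 planes [ 0.4524 -0.2564] [ 0.438  -0.2554]
[ 0.47380938 -0.2814023   0.034     ] [ 0.56318452 -0.08599309  0.034     ] [ 0.50825605 -0.0607028   0.034     ] 0.21487828447621682 0.060470949351538114 65.42186316049707
[ 0.49626383 -0.06075425  0.034     ] [ 0.40649074 -0.25768146  0.034     ] [ 0.55168794 -0.08512479  0.034     ] 0.2164244296379445 0.06054547208045489 65.49320882641372
[[0.4269 0.1445 0.09  ]
 [0.4181 0.2977 0.09  ]
 [0.5989 0.2952 0.09  ]
 [0.6018 0.1457 0.09  ]] [np.float64(0.1535), np.float64(0.1808), np.float64(0.1495), np.float64(0.1749)] [0.51140771 0.220782   0.09      ]
[[0.5875 0.3007 0.09  ]
 [0.5892 0.1596 0.09  ]
 [0.4148 0.1494 0.09  ]
 [0.4145 0.3019 0.09  ]] [np.float64(0.1411), np.float64(0.1748), np.float64(0.1525), np.float64(0.173)] [0.50150451 0.22792753 0.09      ]
A cap 91 [0.47311486 0.22120123 0.14274516] [0.45657138 0.20720617 0.13458101] [0.48607946 0.23499481 0.14802362]
A grip 77 [ 0.48825909 -0.17159555  0.06268128] [ 0.46781521 -0.18541618  0.05527546] [ 0.50158008 -0.15950025  0.06794734]
B cap 153 [0.46281957 0.22366592 0.14500009] [0.45031829 0.2051533  0.13021262] [0.4792661  0.2366527  0.14942863]
B grip 79 [ 0.47805653 -0.16943189  0.06441642] [ 0.46280784 -0.18969626  0.05512158] [ 0.49441704 -0.15824462  0.07053265]
```

```bash
cat >> h.py <<'E'
def tool(o): return R.from_euler('xyz',o["orientation"],degrees=True).as_matrix()
def goto(o,P,yawy):
    """shift/turn in tool axes to reach TCP P, x down, tool y at angle yawy (mod 180)"""
    T=tool(o); cur=np.degrees(np.arctan2(T[1,1],T[0,1]))
    d=(yawy-cur+90)%180-90; a=np.radians(cur+d)
    y=np.array([np.cos(a),np.sin(a),0]);x=np.array([0,0,-1.]);G=np.c_[x,y,np.cross(x,y)]
    rv=R.from_matrix(T.T@G).as_rotvec(degrees=True)
    sh=T.T@(np.array(P)-o["tool_pos"])
    print("cur yaw y",round(cur,2),"shift mm",(sh*1000).round(1),"turn",rv.round(2));return sh,rv
E
python3 - <<'E'
from h import *
from plant import ctrl
o=ctrl.get_obs();print(tool(o).round(4))
goto(o,[.49,-.2,.40],-24.5)
goto(o,[.34,-.50,.40],-24.5)
s=ctrl.snapshot("wrist");cv2.imwrite("pics/w0.png",s["color"][:,:,::-1]);print(s["K"],s["hand_eye"])
E
```

```text
[[-4.000e-04 -2.403e-01  9.707e-01]
 [ 1.400e-03  9.707e-01  2.403e-01]
 [-1.000e+00  1.400e-03 -1.000e-04]]
cur yaw y 103.9 shift mm [  4.3 362.9 427.5] turn [-5.16e+01  3.00e-02 -8.00e-02]
cur yaw y 103.9 shift mm [  4.  107.8 209.8] turn [-5.16e+01  3.00e-02 -8.00e-02]
[[325.1922621    0.         276.50156859]
 [  0.         325.1922621  207.53948991]
 [  0.           0.           1.        ]] [[-4.91815598e-05  3.09447875e-01 -9.50916405e-01  2.07999503e-02]
 [ 9.99999886e-01  4.66057233e-04  9.99445016e-05 -3.38969188e-05]
 [ 4.74109082e-04 -9.50916293e-01 -3.09447863e-01 -8.60014573e-02]
 [ 0.00000000e+00  0.00000000e+00  0.00000000e+00  1.00000000e+00]]
```

View pics/w0.png

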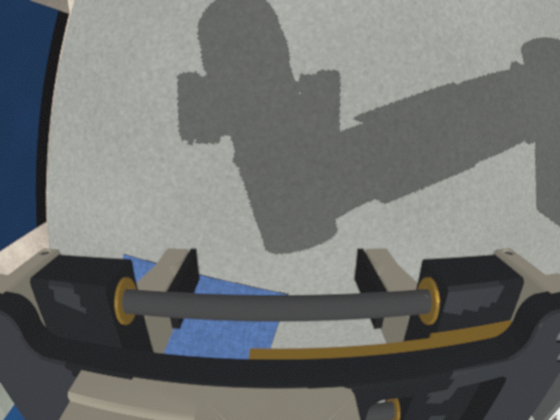

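```bash
python3 -m inch '[0,0.022,0.042,0,0,0,0.0876, 0,0.022,0.042,0,0,0,0.0876, 0,0.022,0.042,0,0,0,0.0876, 0,0.022,0.042,-5,0,0,0.0876, 0,0.022,0.042,-5,0,0,0.0876, 0,0.022,0.042,-5,0,0,0.0876]'; python3 - <<'E'
from h import *
from plant import ctrl
o=ctrl.get_obs();print(o["force"],o["joint_pos"])
goto(o,[.455,-.16,.40],-24.5)
E
```

```text
clock: 0.9
tool_pos: [0.3698, -0.4541, 0.4011]
orientation: [96.5, 89.7, 125.5]
force: [1.5, 0.2, -0.6]
opening: 0.0879
[ 1.52530359  0.16807632 -0.64793824] [-31.77248103  12.43390851 -11.06868271  -0.13475328 -66.79272631
 -29.19082915]
cur yaw y 118.98 shift mm [  2.1 216.  217.1] turn [-36.52   0.07  -0.32]
```

```bash
python3 -m inch '[0,0.036,0.036,-6,0,0,0.0876, 0,0.032,0.040,-6,0,0,0.0876, 0,0.028,0.043,-6,0,0,0.0876, 0,0.023,0.045,-6,0,0,0.0876, 0,0.018,0.048,-6,0,0,0.0876, 0,0.013,0.049,-6,0,0,0.0876,0,0,0,0,0,0,0.0876]'; python3 - <<'E'
from h import *
from plant import ctrl
o=ctrl.get_obs();print(o["force"],o["joint_pos"])
goto(o,[.455,-.16,.40],-24.5)
np.savez("w1o.npz",**o)
s=ctrl.snapshot("wrist");cv2.imwrite("pics/w1.png",s["color"][:,:,::-1]);np.savez("w1.npz",**s)
E
```

```text
clock: 1.78
tool_pos: [0.4552, -0.1475, 0.4011]
orientation: [55.8, 89.6, 122.3]
force: [0.0, -1.1, 0.5]
opening: 0.0877
[ 0.01586642 -1.1107966   0.53118109] [  5.51796255   1.97587435 -23.28073678  -0.38516328 -64.92000329
 -28.84888315]
cur yaw y 156.51 shift mm [  1.1  -4.9 -11.5] turn [ 1.01  0.22 -0.33]
```

View pics/w1.png

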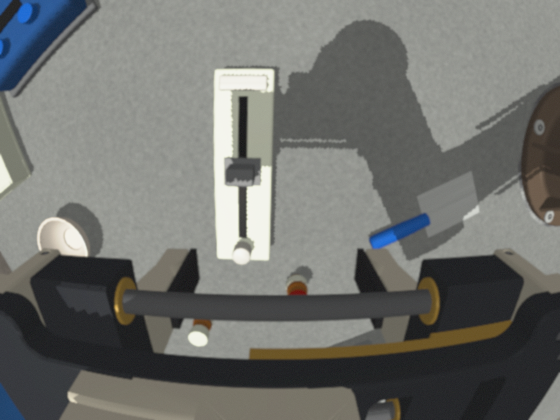

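```bash
cat >> h.py <<'E'
def wray(s,o,u,v):
    K=s["K"];x=u-K[0,2];y=v-K[1,2];r=np.hypot(x,y);th=r/K[0,0]
    d=np.array([np.sin(th)*x/max(r,1e-9),-np.sin(th)*y/max(r,1e-9),-np.cos(th)])
    H=s["hand_eye"];T=tool(o);return o["tool_pos"]+T@H[:3,3],T@H[:3,:3]@d
def wplane(s,o,u,v,z):
    p,d=wray(s,o,u,v);return p+d*(z-p[2])/d[2]
E
python3 - <<'E'
from h import *
s=load("w1.npz");im=s["color"][60:270,200:290,::-1]
im=cv2.resize(im,None,fx=2.8,fy=2.8,interpolation=cv2.INTER_CUBIC)
im2=cv2.resize(s["color"][145:195,210:290,::-1],None,fx=6.5,fy=6.5,interpolation=cv2.INTER_CUBIC)
c=np.zeros((600,790,3),np.uint8);c[:588,:252]=im;c[:325,260:780]=im2
cv2.imwrite("pics/w1c.png",c)
E
```

```text
(no output)
```

View pics/w1c.png

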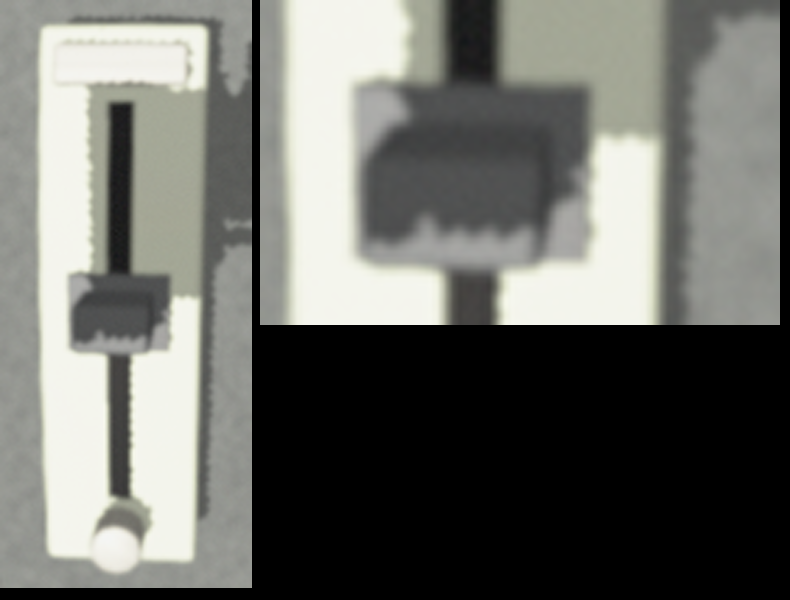

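```bash
python3 - <<'E'
from h import *
s=load("w1.npz");o=load("w1o.npz")
f1=lambda x,y:((x+.5)/2.8-.5+200,(y+.5)/2.8-.5+60)
f2=lambda x,y:((x-260+.5)/6.5-.5+210,(y+.5)/6.5-.5+145)
W=lambda f,x,y,z:wplane(s,o,*f(x,y),z)[:2]
b=np.array([W(f1,*p,.034) for p in[(42,25),(208,25),(193,558),(48,556)]])
print("base",b.round(4),b.mean(0),[np.linalg.norm(b[i]-b[i-1]).round(4) for i in range(4)])
for i,j in((0,3),(1,2)): d=b[j]-b[i];print(np.degrees(np.arctan2(d[1],d[0])))
print("post",W(f1,117,548,.056))
q=np.array([W(f1,*p,.044) for p in[(55,43),(187,43),(187,84),(55,84)]]);print("bar",q.mean(0),[np.linalg.norm(q[i]-q[i-1]).round(4) for i in range(4)])
q=np.array([W(f2,*p,.038) for p in[(358,85),(590,85),(590,262),(358,262)]]);print("foot",q.mean(0),[np.linalg.norm(q[i]-q[i-1]).round(4) for i in range(4)])
q=np.array([W(f2,*p,.069) for p in[(365,165),(547,165),(547,255),(365,255)]]);print("griptop",q.mean(0),[np.linalg.norm(q[i]-q[i-1]).round(4) for i in range(4)])
E
```

```text
base [[ 0.4618 -0.2865]
 [ 0.4054 -0.2601]
 [ 0.498  -0.0644]
 [ 0.5551 -0.0897]] [ 0.48009171 -0.17516816] [np.float64(0.2179), np.float64(0.0622), np.float64(0.2165), np.float64(0.0625)]
64.63238461429263
64.68418825136229
post [ 0.51904289 -0.09066185]
bar [ 0.44031646 -0.25922385] [np.float64(0.0153), np.float64(0.0481), np.float64(0.0152), np.float64(0.0482)]
foot [ 0.48037852 -0.17332193] [np.float64(0.0302), np.float64(0.0383), np.float64(0.0299), np.float64(0.0391)]
griptop [ 0.47971278 -0.17406264] [np.float64(0.014), np.float64(0.0276), np.float64(0.014), np.float64(0.0279)]
```

```bash
python3 -m inch '[0,0.019,0.052,0,0,0,0.0876, 0,0.019,0.052,0,0,0,0.0876, 0,0.019,0.052,0,0,0,0.0876, 0,0.019,0.052,0,0,0,0.0876, 0,0.019,0.052,0,0,0,0.0876, 0,0.019,0.052,0,0,0,0.0876, 0,0.019,0.052,0,0,0,0.0876,0,0,0,0,0,0,0.0876]'; python3 - <<'E'
from h import *
from plant import ctrl
o=ctrl.get_obs();print(o["force"],o["joint_pos"])
np.savez("w2o.npz",**o)
s=ctrl.snapshot("wrist");cv2.imwrite("pics/w2.png",s["color"][:,:,::-1]);np.savez("w2.npz",**s)
E
```

```text
clock: 2.82
tool_pos: [0.4841, 0.2411, 0.4019]
orientation: [78.8, 89.6, 143.9]
force: [-0.7, -0.7, -1.0]
opening: 0.0878
[-0.71719245 -0.73056191 -0.96502606] [ 47.10579995   8.07760937 -16.30904381  -0.38670203 -65.65602921
 -71.77292324]
```

View pics/w2.png

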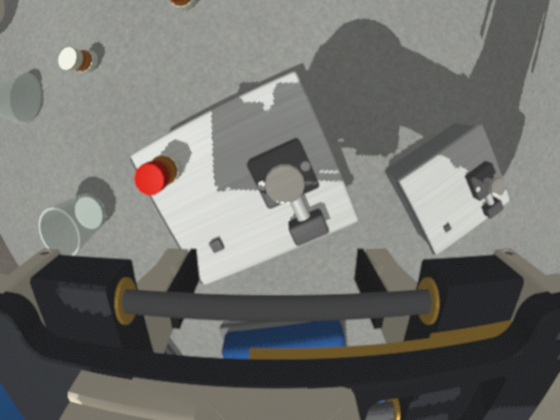

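```bash
python3 - <<'E'
from h import *
s=load("w2.npz");o=load("w2o.npz")
cv2.imwrite("pics/w2c.png",cv2.resize(s["color"][130:245,235:345,::-1],None,fx=5,fy=5,interpolation=cv2.INTER_CUBIC))
E
```

```text
(no output)
```

View pics/w2c.png

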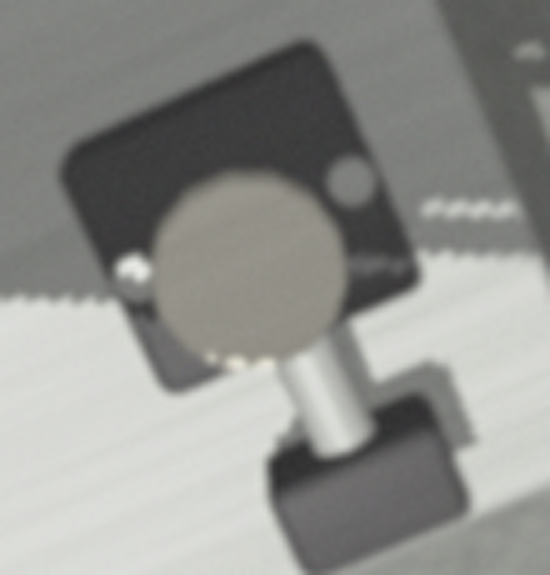

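Close crop: the cap is the round disc centred at crop (250,266), about 195 px across, on the large safe's dark housing, with the bolt and keeper below right.

```bash
python3 - <<'E'
from h import *
from plant import ctrl
s=load("w2.npz");o=load("w2o.npz")
f=lambda x,y:((x+.5)/5-.5+235,(y+.5)/5-.5+130)
W=lambda x,y,z:wplane(s,o,*f(x,y),z)
c=W(250,266,.148);print("cap",c,np.linalg.norm(W(153,266,.148)-W(347,266,.148)),np.linalg.norm(W(250,170,.148)-W(250,362,.148)))
h=np.mean([W(*p,.114) for p in[(65,155),(315,38),(420,280),(175,393)]],0);print("housing",h)
o=ctrl.get_obs()
T=tool(o);cur=np.degrees(np.arctan2(T[1,1],T[0,1]))
goto(o,[c[0],c[1],.148+.178+.02],cur)
E
```

```text
cap [0.46422277 0.21892497 0.148     ] 0.02865099405809496 0.029208501702528287
housing [0.46424036 0.21901041 0.114     ]
cur yaw y 155.13 shift mm [ 55.9   8.7 -27. ] turn [-0.    0.03 -0.37]
```

```bash
python3 -m inch '[0,0.0045,-0.013,0,0,-0.37,0, 0,0.0035,-0.013,0,0,0,0, 0.013,0,0,0,0,0,0, 0.013,0,0,0,0,0,0, 0.013,0,0,0,0,0,0, 0.013,0,0,0,0,0,0, 0,0,0,0,0,0,0, 0,0,0,0,0,0,0]'; python3 - <<'E'
from h import *
from plant import ctrl
o=ctrl.get_obs();T=tool(o);cur=np.degrees(np.arctan2(T[1,1],T[0,1]))
print(o["force"],o["opening"],o["tool_pos"])
goto(o,[.4648,.2193,.148+.178+.006],cur)
s=ctrl.snapshot("side");cv2.imwrite("pics/s2.png",cv2.resize(s["color"][150:330,170:370,::-1],None,fx=3,fy=3))
for _ in range(3):
  ctrl.snapshot("side");print(ctrl.get_obs()["force"])
E
```

```text
clock: 3.88
tool_pos: [0.4644, 0.2132, 0.3454]
orientation: [167.8, 89.9, -127.4]
force: [0.2, 0.0, 0.4]
opening: 0.0132
[0.17531864 0.014833   0.3729529 ] 0.01324265101141103 [0.46435066 0.21315677 0.34542242]
cur yaw y 154.78 shift mm [13.4  2.2  5.8] turn [ 0.   -0.07 -0.01]
[-0.1179249   0.28934861 -0.50038231]
[-0.17967199 -0.05086227  0.0340177 ]
[-0.48221008 -0.36654196 -0.56449267]
```

View pics/s2.png

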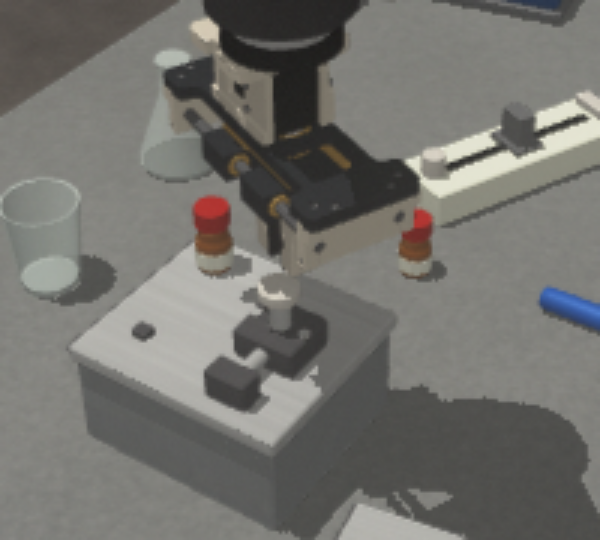

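```bash
python3 -m inch '[0,0.002,0.006,0,0,0,0, 0.005,0,0,0,0,0,0, 0.005,0,0,0,0,0,0,0,0,0,0,0,0,0]'; python3 -m inch '[0.003,0,0,0,0,0,0,0,0,0,0,0,0,0]'
```

```text
clock: 4.58
tool_pos: [0.4651, 0.22, 0.3356]
orientation: [-14.7, 90.0, 50.1]
force: [-0.3, 0.1, -0.8]
opening: 0.0004
clock: 4.82
tool_pos: [0.465, 0.2199, 0.3322]
orientation: [-15.6, 90.0, 49.2]
force: [0.7, -0.4, -0.5]
opening: 0.0004
```

```bash
python3 -m inch '[0.002,0,0,0,0,0,0]'; python3 -m inch '[0.002,0,0,0,0,0,0]';python3 -m inch '[0.001,0,0,0,0,0,0]';python3 -m inch '[0.001,0,0,0,0,0,0]';python3 -m inch '[0.001,0,0,0,0,0,0]'
```

```text
clock: 4.95
tool_pos: [0.4651, 0.2199, 0.3304]
orientation: [-21.0, 89.9, 43.8]
force: [0.7, 1.3, 0.4]
opening: 0.0003
clock: 5.08
tool_pos: [0.4651, 0.2199, 0.3283]
orientation: [-20.9, 89.9, 43.9]
force: [-0.1, -0.1, -0.1]
opening: 0.0003
clock: 5.2
tool_pos: [0.4651, 0.2199, 0.3272]
orientation: [-20.5, 89.9, 44.3]
force: [-0.4, 0.4, -0.6]
opening: 0.0006
clock: 5.32
tool_pos: [0.4651, 0.2199, 0.3261]
orientation: [-19.3, 89.9, 45.5]
force: [0.3, -0.7, 0.7]
opening: 0.0003
clock: 5.45
tool_pos: [0.4652, 0.2199, 0.3252]
orientation: [-24.4, 89.9, 40.4]
force: [-1.5, -0.5, 2.0]
opening: 0.0003
```

```bash
python3 -m inch '[0.001,0,0,0,0,0,0]'; python3 -m inch '[0.001,0,0,0,0,0,0]';python3 -m inch '[0.001,0,0,0,0,0,0]'
```

```text
clock: 5.58
tool_pos: [0.4652, 0.2199, 0.3244]
orientation: [-27.8, 89.9, 37.0]
force: [-1.8, -0.4, 3.6]
opening: 0.0007
clock: 5.7
tool_pos: [0.4652, 0.2199, 0.3236]
orientation: [-29.1, 89.9, 35.7]
force: [-2.1, -1.0, 5.1]
opening: 0.0007
clock: 5.82
tool_pos: [0.4651, 0.2199, 0.3229]
orientation: [-31.2, 89.9, 33.6]
force: [-2.4, -0.5, 7.0]
opening: 0.0004
```

```bash
python3 -m inch '[0.001,0,0,0,0,0,0]'; python3 -m inch '[0.0008,0,0,0,0,0,0]'
```

```text
clock: 5.95
tool_pos: [0.4651, 0.2199, 0.3222]
orientation: [-34.7, 89.9, 30.1]
force: [-2.8, -0.9, 7.7]
opening: 0.0003
clock: 6.08
tool_pos: [0.4651, 0.2198, 0.3219]
orientation: [-36.4, 89.9, 28.4]
force: [-2.4, 0.2, 6.7]
opening: 0.0005
```

```bash
python3 -m inch '[0.001,0,0,0,0,0,0]'; python3 -m inch '[0.001,0,0,0,0,0,0]'
```

```text
clock: 6.2
tool_pos: [0.465, 0.2198, 0.3215]
orientation: [-37.0, 89.9, 27.9]
force: [-5.1, -1.0, 9.1]
opening: 0.0006
clock: 6.32
tool_pos: [0.465, 0.2198, 0.3211]
orientation: [-38.4, 89.8, 26.5]
force: [-4.6, -0.9, 9.8]
opening: 0.0006
```

```bash
python3 -m inch '[0.001,0.0003,-0.0001,0,0,0,0]'; python3 -c "
from plant import ctrl
for _ in range(3):
  o=ctrl.get_obs();print(o['force'],o['moment'],o['tool_pos']);ctrl.snapshot('wrist')"
```

```text
clock: 6.45
tool_pos: [0.4648, 0.2199, 0.3209]
orientation: [-42.3, 89.8, 22.5]
force: [-1.8, -1.9, 9.9]
opening: 0.0006
[-1.83458048 -1.88255817  9.85845083] [-0.67136281  1.08976085 -0.03096147] [0.46477352 0.21986991 0.32091182]
[-3.52452739 -1.29151698  9.42937253] [-0.53571801  1.27314304 -0.0095281 ] [0.46476042 0.21980899 0.32093104]
[-3.1404381  -1.48091105  9.59217933] [-0.54786014  1.25289207  0.00975642] [0.46478204 0.21980634 0.32095225]
```

```bash
python3 - <<'E'
from h import *
from plant import ctrl
o=ctrl.get_obs();T=tool(o);cur=np.degrees(np.arctan2(T[1,1],T[0,1]))
goto(o,[.4650,.2199,.3205],cur); print(T[:,0]*178)
E
```

```text
cur yaw y 154.86 shift mm [ 0.5 -0.2  0.2] turn [0.   0.15 0.13]
[   0.57273972    0.24122259 -177.99891511]
```

```bash
python3 -m inch '[0.001,0,0,0,0.12,0.12,0]'; python3 -m inch '[0.0012,0,0,0,0.05,0.05,0]'
```

```text
clock: 6.72
tool_pos: [0.465, 0.2199, 0.3209]
orientation: [-39.5, 89.9, 25.4]
force: [-2.8, -0.7, 9.5]
opening: 0.0005
clock: 6.85
tool_pos: [0.4651, 0.2199, 0.3206]
orientation: [-38.2, 89.9, 26.7]
force: [-4.1, -0.9, 10.1]
opening: 0.0004
```

```bash
python3 -m inch '[0.0014,0,0,0,0.05,0.05,0]'; python3 -m inch '[0.0014,0,0,0,0.05,0.05,0]'
```

```text
clock: 6.98
tool_pos: [0.4652, 0.2199, 0.3202]
orientation: [-34.8, 89.9, 30.1]
force: [-3.9, -1.0, 12.0]
opening: 0.0005
clock: 7.1
tool_pos: [0.4653, 0.2199, 0.3198]
orientation: [-28.4, 90.0, 36.5]
force: [-5.2, -0.1, 12.8]
opening: 0.0006
```

```bash
python3 -m inch '[0.0011,0,0,0,0,0,0,0.0011,0,0,0,0,0,0]'; python3 -m inch '[0.0011,0,0,0,0,0,0]'
```

```text
clock: 7.35
tool_pos: [0.4652, 0.2199, 0.3195]
orientation: [-38.0, 89.9, 26.9]
force: [-5.3, -1.0, 11.6]
opening: 0.0008
clock: 7.48
tool_pos: [0.4651, 0.2199, 0.3194]
orientation: [-38.7, 89.9, 26.3]
force: [-6.0, -0.2, 11.8]
opening: 0.0004
```

```bash
python3 -m inch '[0.0010,0,0,0,0,0,0]'; python3 -m inch '[0.0010,0,0,0,0,0,0]'; python3 -m inch '[0.0010,0,0,0,0,0,0]'
```

```text
clock: 7.6
tool_pos: [0.465, 0.2198, 0.3194]
orientation: [-39.0, 89.8, 26.0]
force: [-5.5, -0.8, 11.6]
opening: 0.0004
clock: 7.72
tool_pos: [0.4649, 0.2198, 0.3194]
orientation: [-39.9, 89.8, 25.2]
force: [-5.7, -1.3, 12.1]
opening: 0.0004
clock: 7.85
tool_pos: [0.4648, 0.2197, 0.3194]
orientation: [-40.1, 89.8, 24.9]
force: [-4.9, -1.7, 12.0]
opening: 0.0005
```

No click: the push reached 12 N at about 6.8 mm of travel, which is the cap spring alone. I held it there for over half a second and am now letting it up slowly.

```bash
python3 -m inch '[-0.002,0,0,0,0,0,0]'; python3 -m inch '[-0.002,0,0,0,0,0,0]'; python3 -m inch '[-0.002,0,0,0,0,0,0]'; python3 -m inch '[-0.003,0,0,0,0,0,0,-0.01,0,0,0,0.1,0.1,0,-0.02,0,0,0,0,0,0,-0.02,0,0,0,0,0,0]'; python3 - <<'E'
from h import *
from plant import ctrl
s=ctrl.snapshot("side");cv2.imwrite("pics/s3.png",cv2.resize(s["color"][220:300,200:300,::-1],None,fx=6,fy=6,interpolation=cv2.INTER_CUBIC))
E
```

```text
clock: 7.98
tool_pos: [0.4647, 0.2197, 0.3222]
orientation: [-40.6, 89.8, 24.4]
force: [-4.2, -0.7, 7.9]
opening: 0.0006
clock: 8.1
tool_pos: [0.4646, 0.2197, 0.3246]
orientation: [-39.1, 89.7, 25.9]
force: [-0.4, -0.7, 2.6]
opening: 0.0005
clock: 8.22
tool_pos: [0.4645, 0.2196, 0.3267]
orientation: [-37.3, 89.7, 27.8]
force: [-1.1, -0.3, -0.8]
opening: 0.0004
clock: 8.72
tool_pos: [0.4644, 0.2194, 0.3803]
orientation: [168.0, 89.9, -126.9]
force: [-0.5, 0.7, 0.4]
opening: 0.0005
```

View pics/s3.png

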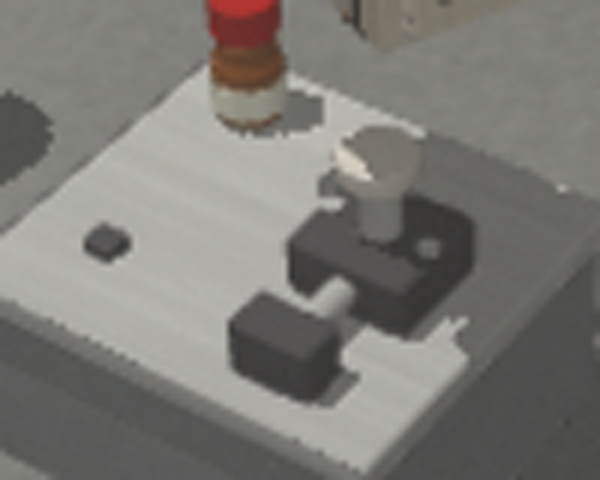

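The force followed the cap down to zero only at its original height, and the bolt still sits in the keeper, so the latch is out of order. The slide goes to the flat-bar end.

```bash
python3 -m inch '[-0.01,-0.013,-0.025,0,0,0,0, 0,-0.026,-0.050,0,0,0,0, 0,-0.026,-0.050,0,0,0,0, 0,-0.026,-0.050,0,0,0,0, 0,-0.026,-0.050,0,0,0,0, 0,-0.026,-0.050,0,0,0,0.054, 0,-0.023,-0.045,0,0,0,0.054, 0,-0.010,-0.020,0,0,0,0.054,0,0,0,0,0,0,0.054,0,0,0,0,0,0,0.054]'; python3 - <<'E'
from h import *
from plant import ctrl
o=ctrl.get_obs()
goto(o,[.481,-.173,.30],154.8)
E
```

```text
clock: 10.02
tool_pos: [0.4831, -0.1733, 0.3983]
orientation: [-47.2, 89.4, 18.0]
force: [0.2, 0.0, 0.8]
opening: 0.0444
cur yaw y 155.23 shift mm [98.3  2.8 -1.3] turn [0.43 0.42 0.45]
```

```bash
python3 -m inch '[0.03,0.002,0,0.4,0.4,0.4,0.054, 0.04,0.0,-0.001,0,0,0,0.054, 0.04,0,0,0,0,0,0.054,0,0,0,0,0,0,0.054]'; python3 - <<'E'
from h import *
from plant import ctrl
o=ctrl.get_obs()
goto(o,[.481,-.173,.225],154.8);print(o["opening"])
c=[]
for n in("scene","side"):
    s=ctrl.snapshot(n);u,v=map(int,proj(s,[.481,-.173,.069]))
    c.append(cv2.resize(s["color"][v-45:v+45,u-45:u+45,::-1],None,fx=4.4,fy=4.4,interpolation=cv2.INTER_CUBIC))
cv2.imwrite("pics/g1.png",np.hstack(c))
E
```

```text
clock: 10.52
tool_pos: [0.4824, -0.1694, 0.288]
orientation: [-67.3, 89.7, -2.2]
force: [-0.0, 0.3, 1.0]
opening: 0.0539
cur yaw y 155.14 shift mm [63.  0. -4.] turn [0.34 0.11 0.26]
0.053866403217168624
```

View pics/g1.png

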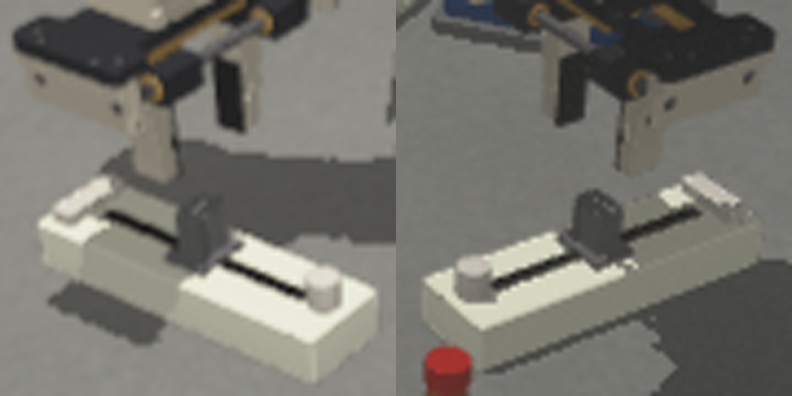

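```bash
python3 -m inch '[0.015,0,-0.004,0.3,0.1,0.2,0.054, 0.012,0,0,0,0,0,0.054, 0,0,0,0,0,0,0.054]'; python3 -m inch '[0.010,0,0,0,0,0,0.054, 0.010,0,0,0,0,0,0.054, 0.008,0,0,0,0,0,0.054,0.005,0,0,0,0,0,0.054, 0,0,0,0,0,0,0.054]';python3 - <<'E'
from h import *
from plant import ctrl
o=ctrl.get_obs()
goto(o,[.481,-.173,.225],154.8);print(o["opening"],o["force"])
E
```

```text
clock: 11.0
tool_pos: [0.4839, -0.1732, 0.266]
orientation: [-70.3, 89.3, -5.4]
force: [-0.8, -0.3, -0.2]
opening: 0.054
clock: 11.62
tool_pos: [0.4844, -0.1734, 0.2308]
orientation: [-70.8, 89.3, -5.9]
force: [0.1, 0.6, -0.5]
opening: 0.0541
cur yaw y 154.91 shift mm [ 5.8  3.3 -1.1] turn [0.11 0.24 0.69]
0.054115160125996195 [ 0.07157681  0.59145132 -0.49208059]
```

```bash
python3 -m inch '[0.002,0.003,-0.001,0.1,0.2,0.7,0.054, 0.003,0,0,0,0,0,0.054, 0,0,0,0,0,0,0.054]'; python3 -m inch '[0,0,0,0,0,0,0.02,0,0,0,0,0,0,0.02,0,0,0,0,0,0,0.02]'; python3 - <<'E'
from h import *
from plant import ctrl
o=ctrl.get_obs()
goto(o,[.481,-.173,.225],154.8);print(o["opening"],o["force"],tool(o)[:,0]*.178+o["tool_pos"])
c=[]
for n in("scene","side"):
    s=ctrl.snapshot(n);u,v=map(int,proj(s,[.481,-.173,.069]))
    c.append(cv2.resize(s["color"][v-45:v+45,u-45:u+45,::-1],None,fx=4.4,fy=4.4,interpolation=cv2.INTER_CUBIC))
cv2.imwrite("pics/g2.png",np.hstack(c))
E
```

```text
clock: 12.0
tool_pos: [0.4813, -0.173, 0.2259]
orientation: [22.0, 90.0, 86.8]
force: [0.3, -0.5, -0.0]
opening: 0.0543
clock: 12.38
tool_pos: [0.4816, -0.173, 0.2263]
orientation: [-36.0, 89.9, 28.8]
force: [7.8, -6.2, -2.0]
opening: 0.0295
cur yaw y 154.81 shift mm [ 1.3  0.5 -0.2] turn [0.01 0.07 0.05]
0.029543537955253968 [ 7.80282503 -6.23029097 -2.0375166 ] [ 0.48180226 -0.17291742  0.04828779]
```

View pics/g2.png

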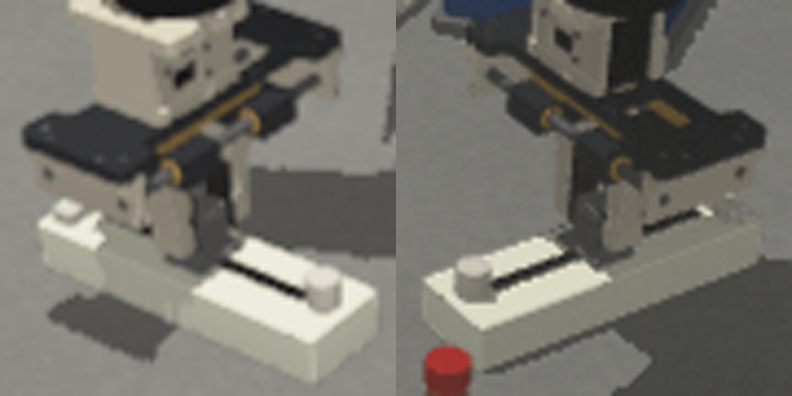

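```bash
python3 -m inch '[0,0,0,0,0,0,0.02,0,0,0,0,0,0,0.02,0,0,0,0,0,0,0.02]'; python3 -m inch '[0,0,0,0,0,0,0.02]'
```

```text
clock: 12.85
tool_pos: [0.4822, -0.1732, 0.2264]
orientation: [-54.6, 89.9, 10.2]
force: [2.3, 0.1, -1.4]
opening: 0.0275
clock: 12.98
tool_pos: [0.4822, -0.1732, 0.2264]
orientation: [-54.7, 89.9, 10.1]
force: [0.8, -1.1, -2.1]
opening: 0.0276
```

```bash
python3 -m inch '[0,0,-0.004,0,0,0,0.02,0,0,-0.008,0,0,0,0.02]'; python3 -m inch '[0,0,-0.008,0,0,0,0.02,0,0,-0.008,0,0,0,0.02,0,0,-0.008,0,0,0,0.02]'
```

```text
clock: 13.22
tool_pos: [0.4772, -0.1838, 0.2264]
orientation: [-44.6, 89.8, 20.2]
force: [1.8, 2.2, -1.1]
opening: 0.0281
clock: 13.6
tool_pos: [0.4662, -0.2071, 0.2264]
orientation: [-43.7, 89.8, 21.2]
force: [2.4, 1.8, -0.9]
opening: 0.0282
```

```bash
python3 -m inch '[0,0,-0.005,0,0,0,0.02,0,0,-0.003,0,0,0,0.02]'; python3 -m inch '[0,0,-0.002,0,0,0,0.02]'; python3 -m inch '[0,0,-0.002,0,0,0,0.02]'; python3 -m inch '[0,0,-0.002,0,0,0,0.02]'
```

```text
clock: 13.85
tool_pos: [0.4623, -0.2154, 0.2264]
orientation: [-44.3, 89.8, 20.5]
force: [1.7, 2.3, -0.6]
opening: 0.0282
clock: 13.98
tool_pos: [0.4613, -0.2175, 0.2264]
orientation: [-44.0, 89.8, 20.8]
force: [2.8, 2.7, -0.8]
opening: 0.0276
clock: 14.1
tool_pos: [0.4605, -0.2193, 0.2264]
orientation: [-43.9, 89.8, 20.9]
force: [2.2, 2.3, -0.4]
opening: 0.0274
clock: 14.22
tool_pos: [0.4599, -0.2205, 0.2264]
orientation: [-36.3, 89.7, 28.5]
force: [4.6, 17.3, 2.7]
opening: 0.0278
```

```bash
python3 -m inch '[0,0,-0.0015,0,0,0,0.02]'; python3 -m inch '[0,0,0,0,0,0,0.02,0,0,0,0,0,0,0.02]'; python3 -m inch '[0,0,0,0,0,0,0.054,0,0,0,0,0,0,0.054,0,0,0,0,0,0,0.054,0,0,0,0,0,0,0.054]'
```

```text
clock: 14.35
tool_pos: [0.4597, -0.2208, 0.2264]
orientation: [-28.8, 89.6, 36.0]
force: [4.2, 15.7, 2.1]
opening: 0.0276
clock: 14.6
tool_pos: [0.4598, -0.2204, 0.2264]
orientation: [-28.0, 89.6, 36.8]
force: [1.7, 0.6, -2.0]
opening: 0.0276
clock: 15.1
tool_pos: [0.4586, -0.221, 0.2261]
orientation: [-12.7, 89.7, 52.1]
force: [0.0, 0.1, 0.6]
opening: 0.0537
```

```bash
python3 -m inch '[-0.02,0,0,0,0,0,0.054,-0.03,0,0,0,0,0,0.054,-0.04,0,0,0,0,0,0.054,-0.04,-0.0,0.02,0,0,0,0.054,-0.03,0,0.05,0,0,0,0.054,0,0,0.03,0,0,0,0.054,0,0,0,0,0,0,0.054]'; python3 - <<'E'
from h import *
from plant import ctrl
o=ctrl.get_obs();np.savez("w3o.npz",**o)
s=ctrl.snapshot("wrist");np.savez("w3.npz",**s);cv2.imwrite("pics/w3.png",s["color"][:,:,::-1])
s=ctrl.snapshot("side");cv2.imwrite("pics/s4.png",s["color"][:,:,::-1])
s=ctrl.snapshot("scene");u,v=205,205
cv2.imwrite("pics/sc4.png",cv2.resize(s["color"][v-35:v+35,u-50:u+50,::-1],None,fx=8,fy=8,interpolation=cv2.INTER_CUBIC));np.savez("scene4.npz",**s)
E
```

```text
clock: 15.98
tool_pos: [0.501, -0.1294, 0.3916]
orientation: [8.5, 89.7, 73.1]
force: [-0.1, 0.3, -0.1]
opening: 0.0544
```

View pics/w3.png

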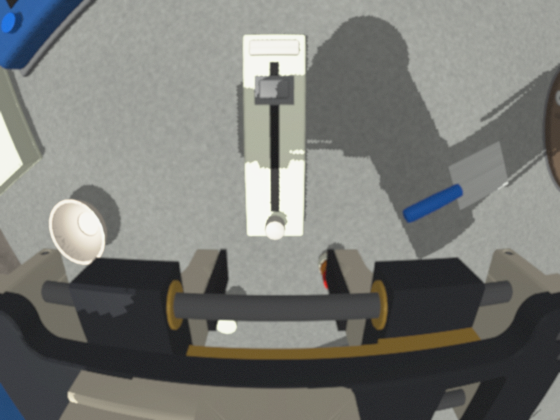

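View pics/sc4.png

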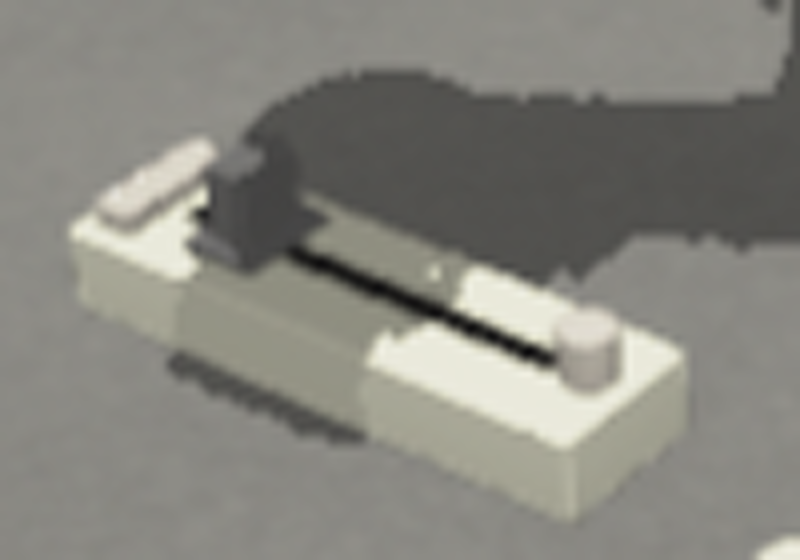

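View pics/s4.png

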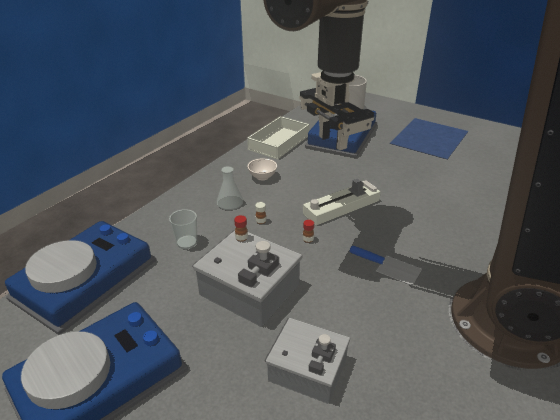

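```bash
python3 - <<'E'
from h import *
s=load("w3.npz");o=load("w3o.npz")
cv2.imwrite("pics/w3c.png",cv2.resize(s["color"][30:130,235:315,::-1],None,fx=6,fy=6,interpolation=cv2.INTER_CUBIC))
E
```

```text
(no output)
```

View pics/w3c.png

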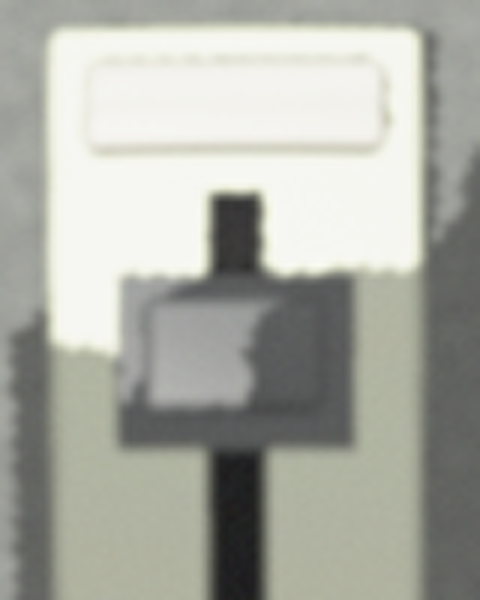

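```bash
python3 - <<'E'
from h import *
s=load("w3.npz");o=load("w3o.npz")
W=lambda x,y,z:wplane(s,o,(x+.5)/6-.5+235,(y+.5)/6-.5+30,z)[:2]
a=W(237,275,.038);b=W(237,447,.038);f=(a+b)/2
bar=(W(237,58,.044)+W(237,153,.044))/2;e=W(237,25,.034);sl=W(237,193,.034)
print(f,np.linalg.norm(a-b),"bar-foot",np.linalg.norm(f-bar),"edge-foot",np.linalg.norm(f-e),"edge-slot",np.linalg.norm(sl-e))
E
```

```text
[ 0.4592184  -0.21968797] 0.0293709677409728 bar-foot 0.04305527488560393 edge-foot 0.05918721469038459 edge-slot 0.029851784351603364
```

```bash
python3 - <<'E'
from h import *
from plant import ctrl
a=load("scene0.npz")["color"].astype(int);b=load("scene4.npz")["color"].astype(int)
for n,(u,v) in dict(vial_a=(331,202),vial_b=(264,210),vial_c=(255,243),flask=(234,275),beaker=(325,280),dish=(161,276),cap=(354,180)).items():
    print(n,np.abs(a-b)[v-8:v+8,u-7:u+7].mean().round(1))
print(ctrl.get_obs()["clock"],ctrl.close_job())
E
```

```text
vial_a 1.7
vial_b 1.4
vial_c 2.0
flask 2.3
beaker 2.1
dish 1.5
cap 2.0
the job is handed in; nothing more can be done
16.125 None
```

I pressed the larger safe's latch straight down and it did not click, so I moved the status slide to the flat-bar end and handed the job in at 16.1 s.

- **Latch:** The push reached about 12 N at roughly 6.8 mm of travel, which is what the cap spring alone would give, with no sudden drop. I held it there for about 0.9 s. On release the force fell to zero only at the cap's original height, and the bolt was still in the keeper.
- **Slide:** I gripped it and moved it about 52 mm onto the flat-bar end stop, where the force jumped to about 17 N, then let go and lifted clear. The wrist picture afterwards puts the grip 43 mm from the bar, against 44 mm expected. Its lengths read about 2% short, so the grip is at the stop to within about 1 mm.
- **Bystanders:** The scene pictures from before and after match at the vials, flask, beaker, dish and cap.
- **What was off:**
  - One vertical force reading was 12.8 N, slightly over 12 N; the readings scatter by about 0.5 N or more.
  - The tool tilted about 0.2° under load, which gave up to 6 N of sideways force during the press. I corrected the tilt only partly.

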